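# Aim the mirror mount, then put the fitting socket on its lock nut

## Robot

A 6-joint arm with a two-finger parallel gripper is mounted at the origin on a cart in front of the work surface, level with it; the furniture and walls round the work are solid. World frame = base frame: x ahead of the robot, y to its left, z up, the work surface at z = 0. Lengths are in m, angles in rad, forces in N, time in s.
With the tool pointing down it reaches from about 0.25 to 0.775 m from the base axis. Payload 4 kg.
Tool frame: the origin (TCP) lies midway between the tips of the shut fingers; the grasp point (between the pads) lies 19 mm behind it; y points along the fingers, x is the direction in which the jaws open and shut, and the axes are right-handed (so a half turn about y gives the same grasp; the last joint's range is limited). The gripper opens to 94 mm and grips with 3 to 60 N. Pads are 16 mm wide; open, the fingers measure 119 mm over their backs; the gripper's body (75 mm by 177 mm) begins 78 mm behind the grasp point.
Start: joints at [1.139, 0.087, 1.371, -0, 1.684, -0.103], TCP at [0.178, 0.521, 0.206] pointing down, gripper open.
Joint ranges: [-3.1, 3.1], [-0.76, 2.03], [0.27, 2.55], [-1.08, 4.22], [0.17, 2.65], [-2.57, 2.57]. Speed limits (rad/s): [2.79, 2.79, 3.14, 3.14, 3.14, 3.14].

## Interface

Orientations are given as [roll, pitch, yaw] about the fixed x, y, z axes, in that order (R = Rz(yaw) Ry(pitch) Rx(roll)).
In Python, from bench import robot gives the robot as it stands.
- The arm moves only by the shell command python3 -m creep 'ROWS'. ROWS is JSON, a list of rows, each a list of 7 numbers: the shift along the tool's x, y, z in mm, then the turn, a rotation vector about the tool's x, y, z in degrees, then the closure in counts, from 0 (fully open) to 255 (shut). A call has 1 to 5 rows; each row is the pose to reach, as a shift and turn from the pose commanded when the call began, along the tool's axes at that moment; what a row does not reach only later rows make up. A row lasts 1/8 s, in which the tool goes at most 62.5 mm and 10.7 degrees, less where a joint would pass 70% of its speed; a pose out of reach is approached as far as the arm can. A call with a gripper value outside its range is refused whole. The fingers move at their own pace and stop on an object; the grip force is fixed at half the most. Time passes only in rows, so rows that repeat a pose let the fingers close. It gives the time, the measured TCP pose, the force and the opening at its end, in the units of the state.
- robot.get_obs(): the state, without advancing time (a new reading comes with each control period).
- robot.snapshot(name): name is "scene" or "top" or "wrist"; returns a dict with "color" (400x640x3 uint8, blue, green, red), "fx", "fy", "cx", "cy" (pixels), "world_from_camera" (4x4, takes a point from camera to world coordinates); the wrist camera has in their place "mount" (4x4, takes a point from camera to tool coordinates, whose origin is the TCP and whose axes are the tool frame's). Camera axes: x right, y down, z forward; pixel columns grow to the right and rows downward; lengths in m; the calibration is good to about 2 mm. A picture is of the moment at which its call begins: read the wrist's pose just before it. There is no depth.
- robot.close_job(): hands the job in, once; it reports no verdict.
Trained networks look in the newest picture that a camera, given by its name, has taken for a name from the list of things; names that differ only in an ending like _2 or _b are one class to them, and where a whole thing is asked for, a point or a joint stands for the part that bears it (a point fixed in the world has none). Each returns a list of dicts, best first, with "p" (0 to 1); they miss things now and then, are a little off and sometimes report something else, mostly with a low value. They report only what shows in the picture. A call takes as long as a camera call. They do not tell look-alikes from the thing itself.
- robot.spot_in(name, camera): "point" ([x, y, z] in m, in world coordinates, good to about 4 mm: the middle of the surface that is visible of it).
- robot.landmark_of(name, camera): "point" ([x, y, z] in m, in world coordinates, good to about 4 mm: a listed point, or the origin of a listed thing).
The state is a dict: "time": time; "joint_positions": joint angles; "qvel": joint speeds; "joint_torque": joint torques, N m; "tool_pos": TCP position; "ee_rot": TCP orientation; "wrist_force": force on the tool from outside, world axes, zero at the start; "wrist_torque": the same for the moment, N m; "width": finger opening in m.
Only numpy, scipy, OpenCV 4.12 (cv2) and the standard library are available. Lean on these libraries where they do the work, as an engineer would, in place of code of your own. Each camera call takes 0.05 s, during which the arm holds its last target.

## Task

First turn the black wing knob of the mirror mount until its red pointer stands on the yellow mark, and let go of the knob. Then try the three look-alike sockets on the mount's brass lock nut until you find the one that goes all the way down over it, standing any that does not fit upright back in the grey tray. Finish while still gripping the right socket, fully seated on the nut, with the pointer still on the mark, and leave the screwdriver, loupe and blue dish behind alone.

Things in the scene. Friction and masses are not known exactly. Their poses are not given: they have to be found in the camera images.
- mount: dark grey steel base plate of a swivel mirror mount, 130 x 250 x 12 mm, fixed to the bench. Origin: centre of its underside; x points from the robot's side towards the scale, y runs along the plate: wing knob at y = +70 mm, turntable with an upright mirror (36 mm wide, top 48 mm above the bench) in the middle, lock nut at y = -70 mm
- nut_seat (a point): centre of the washer's top face at the foot of the brass hex nut, 15 mm above the bench; the nut is fixed and stands on it: 24 mm across flats, 18 mm high (the top 3.5 mm chamfered to 20 mm across flats), the stud end rises 3 mm more; washer 40 mm in diameter. z up; a pair of the nut's flats faces +-x
- aim_knob (a joint): angle of the black wing knob in rad, positive counter-clockwise from above, 0 when the pointer is on the mark; starts 0.6 to 1.3 rad clockwise of it (negative). Range -1.7 to 0.7. Light friction (0.05 N m), stays where it is left
- knob_grip (a point): point on the knob's vertical axis, 41 mm above the bench, in the wing: an upright blade 38 mm long along this frame's x, 12 mm thick along its y, from 20 to 46 mm above the bench, standing on a disc 40 mm in diameter; this frame turns with the knob
- aim_pointer (a joint): angle of the red pointer in rad, positive counter-clockwise from above, 0 on the mark, clockwise of it negative; geared to the knob: turns the same way, half as far
- pointer_tip (a point): tip of the red pointer, 51 mm from the turntable's axis
- mark (a point): inner end of the yellow mark on the base plate, where the pointer tip must stand
- tray: grey tray, 84 x 236 x 14 mm, fixed, with three recesses (45 mm in diameter, floor 6 mm above the bench) at y = -72, 0, +72 mm, a socket in each. Origin: centre of its underside, y along it. One socket fits the nut: bore 2.5 mm wider than the nut, so it slips on if within 1 mm and 8 degrees, down to the washer. The other two are too small and stop with the rim 14 mm or more above the washer
- socket_a: dark round socket, mouth down, 37 mm in diameter, 29 mm tall, with a bright hex adapter on top as grip (20 mm across flats, 29 to 66 mm above the mouth); 0.14 kg. Origin: centre of the mouth rim, z up; two adapter flats face +-x; the bore's flats are parallel to the adapter's; bore 24 mm deep. All three look alike; whether this one fits must be found by trying
- socket_b: dark round socket, mouth down, 37 mm in diameter, 29 mm tall, with a bright hex adapter on top as grip (20 mm across flats, 29 to 66 mm above the mouth); 0.14 kg. Origin: centre of the mouth rim, z up; two adapter flats face +-x; the bore's flats are parallel to the adapter's; bore 24 mm deep. All three look alike; whether this one fits must be found by trying
- socket_c: dark round socket, mouth down, 37 mm in diameter, 29 mm tall, with a bright hex adapter on top as grip (20 mm across flats, 29 to 66 mm above the mouth); 0.14 kg. Origin: centre of the mouth rim, z up; two adapter flats face +-x; the bore's flats are parallel to the adapter's; bore 24 mm deep. All three look alike; whether this one fits must be found by trying
- driver_a: screwdriver with an orange handle, 162 x 19 x 18 mm, flat on the bench behind the mount; origin under the middle. Bystander, to be left alone (loose).
- loupe: black eye loupe, 41 mm in diameter, 26 mm high, behind the gap between mount and tray; origin under the middle. Bystander, to be left alone (loose).
- parts_dish_1: blue round dish of small parts, 76 mm in diameter, 22 mm high, behind the tray; origin under the middle. Bystander, to be left alone (loose).
Things that resemble listed ones, but are neither listed nor needed, are in the scene too. What is shaped like the socket_c but purple is not meant. What is shaped like the socket_b but pink is not meant.

How it is judged:
By the outcome, as a careful person would: the job done as asked, in the order asked, and still so for the second after the job is handed in, while the arm keeps its last pose, push and grip.
It also fails if it takes over 72 s, if anything falls off the work surface, if the arm or the gripper's body presses on something with over 40 N, if the wrist force passes 120 N, or if a joint passes its speed limit or range.

## Working session

There is one attempt and no reset: what is moved stays moved. The work goes in short steps, Python scripts to look and compute and a shell command to move; the robot and the scene stay as the last step left them, time stands still between calls to the robot, and variables do not carry over. Pictures are saved under pics/ and viewed, and the job is handed in when it is done.

```bash
ls; mkdir -p pics; python3 - <<'E'
from bench import robot
import cv2
o=robot.get_obs(); print(o)
for n in ["scene","top","wrist"]:
    s=robot.snapshot(n); cv2.imwrite(f"pics/{n}0.png",s["color"])
    print(n,s["fx"],s["cx"],s["cy"],s.get("world_from_camera",s.get("mount")))
    if n!="wrist":
        for k in ["mount","nut_seat","knob_grip","pointer_tip","mark","tray","socket_a","driver_a","loupe","parts_dish_1"]:
            print(k,[( [round(float(v),3) for v in d["point"]],round(d["p"],2)) for d in robot.landmark_of(k,n)])
E
```

```text
pics
{'time': 0.0, 'joint_positions': array([ 1.13889246e+00,  8.79213209e-02,  1.37225419e+00,  1.70912957e-05,
        1.68358448e+00, -1.03092959e-01]), 'qvel': array([-2.33168439e-04,  7.94848540e-04,  2.63103012e-04, -2.53776183e-05,
       -1.90169088e-03, -5.69822871e-04]), 'joint_torque': array([-8.44038223e-04, -3.40204668e+01, -3.02415490e+01,  7.15673924e-02,
        3.34680732e-02, -1.52638754e-04]), 'tool_pos': array([0.17736901, 0.52003568, 0.20432262]), 'ee_rot': array([-1.57055639,  0.00215408,  1.24198758]), 'wrist_force': array([-0.14931381,  0.0397743 ,  0.6484345 ]), 'wrist_torque': array([-0.04349099, -0.04551745, -0.01149249]), 'width': 0.09412937674265824}
scene 444.3772036287122 319.4803494114018 201.22167013899448 [[ 0.73520889 -0.41765834  0.53388145 -0.0080258 ]
 [-0.67776318 -0.44105066  0.58831232 -0.63496661]
 [-0.01024478 -0.79437764 -0.60733781  0.69451013]
 [ 0.          0.          0.          1.        ]]
mount [([0.541, 0.13, -0.0], 0.8), ([0.737, -0.047, 0.001], 0.68), ([0.493, -0.264, 0.005], 0.39)]
nut_seat [([0.549, 0.06, 0.014], 0.69), ([0.524
[... 971 characters left out ...]
3], 0.88)]
socket_a [([0.482, -0.332, 0.005], 0.68), ([0.494, -0.265, 0.008], 0.65), ([0.365, -0.293, 0.001], 0.6), ([0.506, -0.191, 0.004], 0.49), ([0.605, -0.156, -0.001], 0.42), ([0.523, 0.196, 0.037], 0.3)]
driver_a [([0.739, -0.049, 0.001], 0.47)]
loupe [([0.681, -0.103, 0.003], 0.64)]
parts_dish_1 [([0.699, -0.263, -0.002], 0.7), ([0.506, -0.194, 0.004], 0.43)]
wrist 331.66160040412586 317.49559215115045 194.9025640341212 [[ 9.99999874e-01 -4.81073251e-04 -1.40091066e-04  5.06149760e-05]
 [ 1.53234126e-05 -2.50098342e-01  9.68220439e-01 -1.78928496e-01]
 [-5.00821498e-04 -9.68220320e-01 -2.50098303e-01  7.06707183e-02]
 [ 0.00000000e+00  0.00000000e+00  0.00000000e+00  1.00000000e+00]]
```

View pics/top0.png

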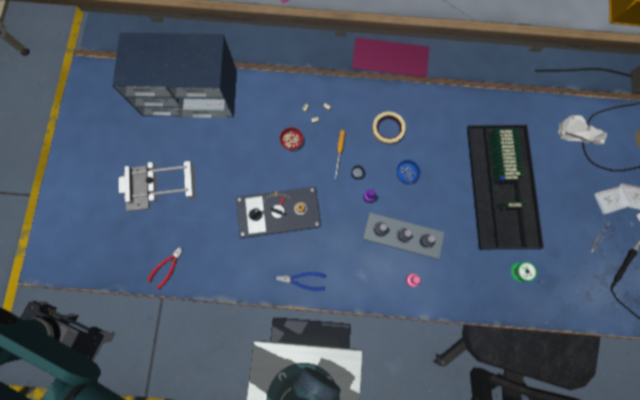

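View pics/scene0.png

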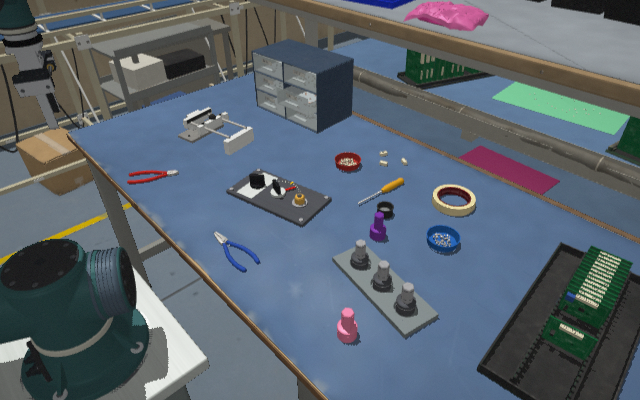

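View pics/wrist0.png

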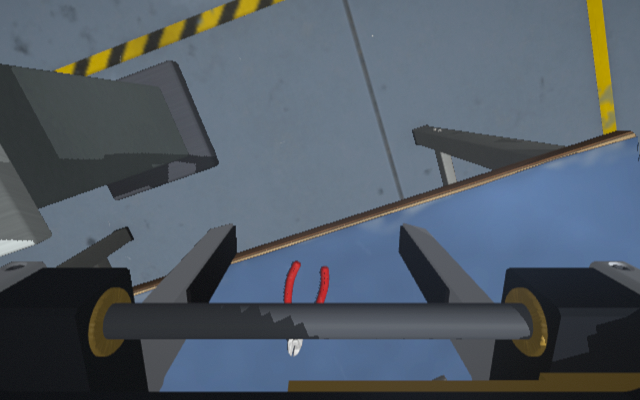

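```bash
cat > h.py <<'E'
from bench import robot
import numpy as np, cv2, sys
from scipy.spatial.transform import Rotation as Ro
def pose():
    o=robot.get_obs(); return np.array(o['tool_pos']),Ro.from_euler('xyz',o['ee_rot']),o
def to(x,y,z,yaw):
    "shift/turn from the measured pose to target TCP pointing down, yaw of jaw axis"
    p,R,o=pose(); T=Ro.from_euler('xyz',[-np.pi/2,0,yaw])
    print('t',round(o['time'],2),'p',p.round(4),'rpy',o['ee_rot'].round(4),'w',round(o['width'],4),'F',o['wrist_force'].round(1))
    print('shift mm',(R.inv().apply(np.array([x,y,z])-p)*1000).round(1),'turn',np.degrees((R.inv()*T).as_rotvec()).round(1))
def wrist(name):
    p,R,o=pose(); s=robot.snapshot('wrist'); cv2.imwrite(f'pics/{name}.png',s['color'])
    M=np.eye(4);M[:3,:3]=R.as_matrix();M[:3,3]=p
    W=M@s['mount']; np.savez(f'pics/{name}.npz',W=W,k=[s['fx'],s['fy'],s['cx'],s['cy']]); return s,W
def ray(name,u,v,z):
    d=np.load(f'pics/{name}.npz');W=d['W'];fx,fy,cx,cy=d['k']
    r=W[:3,:3]@np.array([(u-cx)/fx,(v-cy)/fy,1]); c=W[:3,3]; return (c+r*(z-c[2])/r[2])
def proj(name,P):
    d=np.load(f'pics/{name}.npz');W=d['W'];fx,fy,cx,cy=d['k']
    q=W[:3,:3].T@(np.array(P)-W[:3,3]); return q[0]/q[2]*fx+cx,q[1]/q[2]*fy+cy
def lm(names,cam):
    for k in names: print(k,[([round(float(v),4) for v in d["point"]],round(d["p"],2)) for d in robot.landmark_of(k,cam)])
E
python3 -m creep '[[-256,0,-468,0,60,0,150],[-256,0,-468,0,60,0,150],[-256,0,-468,0,60,0,150],[-256,0,-468,0,60,0,150],[-256,0,-468,0,60,0,150]]'
python3 -c "
from h import *
to(.537,.127,.2,.2)"
```

```text
time: 1.78
tool_pos: [0.3897, 0.2886, 0.2058]
ee_rot: [-1.57, -0.001, 0.299]
wrist_force: [0.4, 0.5, -1.1]
width: 0.0475
t 1.77 p [0.3897 0.2886 0.2058] rpy [-1.5704e+00 -1.1000e-03  2.9860e-01] w 0.0475 F [ 0.4  0.5 -1.1]
shift mm [  93.2    5.8 -197.7] turn [-0.   5.6  0.1]
```

```bash
python3 -m creep '[[93,6,-198,0,6,0,150],[93,6,-198,0,6,0,150],[93,6,-198,0,6,0,150],[93,6,-198,0,6,0,150],[93,6,-198,0,6,0,150]]'
python3 -c "
from h import *
wrist('w1'); lm(['mount','nut_seat','knob_grip','pointer_tip','mark'],'wrist')
to(.537,.127,.2,.2)"
```

```text
time: 2.4
tool_pos: [0.5377, 0.1272, 0.1988]
ee_rot: [-1.571, 0.001, 0.196]
wrist_force: [-0.1, -0.2, -0.4]
width: 0.0388
mount [([0.5371, 0.1311, -0.0002], 0.64)]
nut_seat [([0.5515, 0.0568, 0.0175], 0.77)]
knob_grip [([0.52, 0.1961, 0.0369], 0.56)]
pointer_tip [([0.5855, 0.1088, 0.0123], 0.72)]
mark [([0.5855, 0.136, 0.0165], 0.59)]
t 2.7 p [0.5361 0.1303 0.1999] rpy [-1.5705e+00 -6.0000e-04  2.0170e-01] w 0.0384 F [-0.2  0.6 -0.5]
shift mm [ 0.2 -0.1 -3.4] turn [-0.   0.1  0. ]
```

View pics/w1.png

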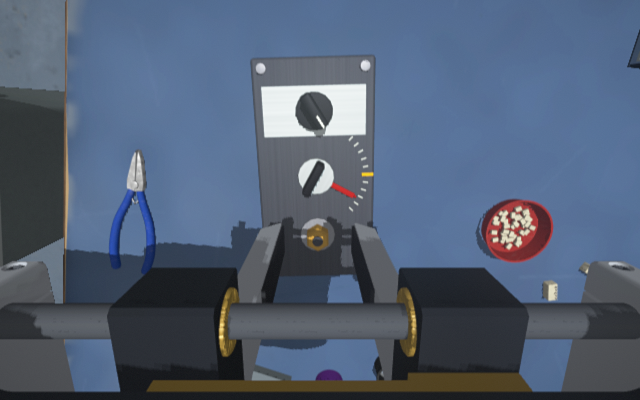

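```bash

python3 -c "
from h import *
to(.537,.127,.2,.2)
s,W=wrist('w2')
to(.537,.127,.2,.2)
c=s['color'][40:270,230:400]; cv2.imwrite('pics/w2c.png',cv2.resize(c,None,fx=2.6,fy=2.6,interpolation=cv2.INTER_CUBIC))
for n,P in dict(knob=(.522,.194,.041),nut=(.5515,.060,.036)).items(): print(n,proj('w2',P))
"
```

```text
t 2.7 p [0.5361 0.1303 0.1999] rpy [-1.5705e+00 -6.0000e-04  2.0170e-01] w 0.0384 F [-0.2  0.6 -0.5]
shift mm [ 0.2 -0.1 -3.4] turn [-0.   0.1  0. ]
t 2.75 p [0.5362 0.1302 0.1999] rpy [-1.5706e+00 -7.0000e-04  2.0160e-01] w 0.0388 F [ 0.2  0.3 -0.4]
shift mm [ 0.2 -0.1 -3.3] turn [-0.   0.1  0. ]
knob (np.float64(314.77415867726717), np.float64(115.87265917658159))
nut (np.float64(316.9687577488438), np.float64(242.97109669444094))
```

View pics/w2c.png

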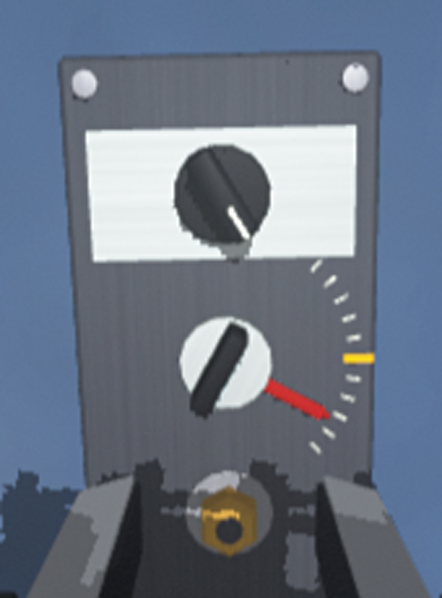

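```bash

python3 -c "
from h import *
print(ray('w2',315.4,117,.02),ray('w2',315.4,115,.046))
f=lambda a,b,z:ray('w2',230+a/2.6,40+b/2.6,z)
b1,b2=f(85,82,.014),f(354,77,.014);d=b2-b1;print(b1,b2,np.arctan2(d[1],d[0]))
n=f(229,530,.036);print('nut',n)
print('washer',f(229,515,.015))
a,b=f(207,155,.046),f(240,240,.046);print('wing',a,b,np.arctan2(*(b-a)[[1,0]]))
t,m,c=f(326,413,.016),f(345,358,.013),f(226,362,.016)
print('tip',t,'mark',m,'turn',c)
to(.522,.193,.10,.78)
"
```

```text
[0.52281688 0.19260009 0.02      ] [0.52244813 0.19502907 0.046     ]
[0.46019503 0.2265174  0.014     ] [0.56482915 0.24979489 0.014     ] 0.21890084823562825
nut [0.55291262 0.05922453 0.036     ]
washer [0.55329546 0.05768627 0.015     ]
wing [0.51411716 0.2080592  0.046     ] [0.53243515 0.18009356 0.046     ] -0.9909017016486033
tip [0.58512938 0.11304441 0.016     ] mark [0.58808406 0.13795578 0.013     ] turn [0.53789445 0.12656841 0.016     ]
t 2.75 p [0.5362 0.1302 0.1999] rpy [-1.5706e+00 -7.0000e-04  2.0160e-01] w 0.0388 F [ 0.2  0.3 -0.4]
shift mm [-1.4 99.9 64.4] turn [  0.  -33.1   0. ]
```

```bash
python3 -m creep '[[-1,70,40,0,-27,0,140],[-1,70,40,0,-27,0,140],[-1,70,40,0,-27,0,140],[-1,70,40,0,-27,0,140],[-1,70,40,0,-27,0,140]]'
python3 -c "
from h import *
s,W=wrist('w3')
to(.5225,.1935,.026,.68)
c=s['color'][60:300,200:440]; cv2.imwrite('pics/w3c.png',cv2.resize(c,None,fx=2.5,fy=2.5,interpolation=cv2.INTER_CUBIC))
print(proj('w3',(.5225,.1935,.046)))
"
```

```text
time: 3.38
tool_pos: [0.528, 0.1684, 0.1301]
ee_rot: [-1.571, -0.001, 0.67]
wrist_force: [0.5, 0.5, 0.9]
width: 0.0425
t 3.42 p [0.528  0.1683 0.1301] rpy [-1.5713e+00 -1.2000e-03  6.7020e-01] w 0.0422 F [ 0.5 -0.5  0.2]
shift mm [ 11.2 104.1  23.2] turn [ 0.  -0.6  0.1]
(np.float64(330.22934680942427), np.float64(170.76511207756084))
```

View pics/w3c.png

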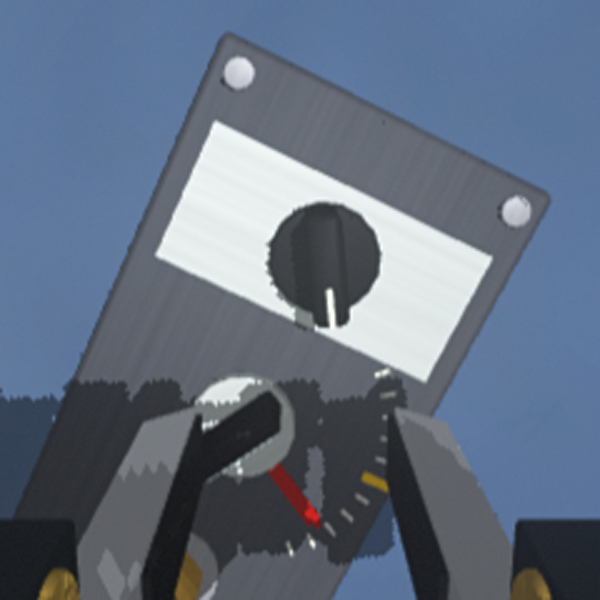

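```bash

python3 -c "
from h import *
f=lambda a,b,z:ray('w3',200+a/2.5,60+b/2.5,z)
print(f(329,263,.046),f(325,257,.02)); n=f(326,257,.02)
t,m,c=f(317,521,.016),f(364,475,.013),f(243,425,.016)
print('tip',t,'mark',m,'turn',c)
to(.523,.195,.026,.73)
"
```

```text
[0.52052236 0.19769563 0.046     ] [0.52165996 0.19582926 0.02      ]
tip [0.58446044 0.11334819 0.016     ] mark [0.58753158 0.13858657 0.013     ] turn [0.53795194 0.12690285 0.016     ]
t 3.42 p [0.528  0.1683 0.1301] rpy [-1.5713e+00 -1.2000e-03  6.7020e-01] w 0.0422 F [ 0.5 -0.5  0.2]
shift mm [ 12.5 104.1  24.1] turn [ 0.  -3.4  0.1]
```

```bash
python3 -m creep '[[12,40,25,0,-3.5,0,140],[12,75,25,0,-3.5,0,140],[12,104,25,0,-3.5,0,140],[12,104,25,0,-3.5,0,140],[12,104,25,0,-3.5,0,255]]'
python3 -m creep '[[0,0,0,0,0,0,255],[0,0,0,0,0,0,255],[0,0,0,0,0,0,255]]'
python3 -c "
from h import *
s,W=wrist('w4')
to(.522,.1955,.026,.73)
"
```

```text
time: 4.05
tool_pos: [0.5227, 0.1953, 0.027]
ee_rot: [-1.572, -0.002, 0.732]
wrist_force: [0.2, -0.6, 0.2]
width: 0.0358
time: 4.42
tool_pos: [0.5214, 0.1942, 0.0268]
ee_rot: [-1.572, 0.002, 0.732]
wrist_force: [-3.4, -3.0, 5.7]
width: 0.0118
t 4.47 p [0.5214 0.1942 0.0267] rpy [-1.5718e+00  1.5000e-03  7.3210e-01] w 0.0115 F [-3.2 -2.5  4.7]
shift mm [1.3 0.7 0.6] turn [ 0.1  0.1 -0.1]
```

View pics/w4.png

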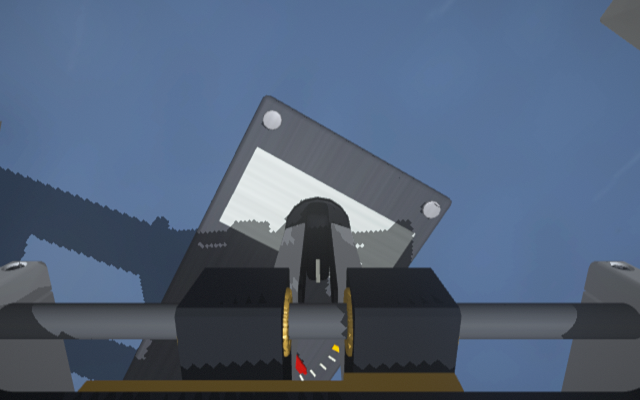

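```bash
python3 -m creep '[[0.5,0,0.3,0,-10,0,255],[0.5,0,0.3,0,-20,0,255],[0.5,0,0.3,0,-30,0,255],[0.5,0,0.3,0,-40,0,255],[0.5,0,0.3,0,-50,0,255]]'
python3 -m creep '[[0,0,0,0,-9,0,255],[0,0,0,0,-9,0,255],[0,0,0,0,-9,0,255]]'
python3 -c "
from h import *
s,W=wrist('w5')
to(.522,.1955,.026,.73)
lm(['pointer_tip','mark'],'wrist')
s=robot.snapshot('top')
cv2.imwrite('pics/t5.png',cv2.resize(s['color'][170:250,220:340],None,fx=6,fy=6,interpolation=cv2.INTER_CUBIC))
lm(['pointer_tip','mark'],'top')
s=robot.snapshot('scene')
cv2.imwrite('pics/s5.png',cv2.resize(s['color'][140:240,210:350],None,fx=5,fy=5,interpolation=cv2.INTER_CUBIC))
"
```

```text
time: 5.1
tool_pos: [0.522, 0.1957, 0.0268]
ee_rot: [-1.572, -0.0, 1.61]
wrist_force: [-1.4, -1.4, 4.2]
width: 0.0118
time: 5.48
tool_pos: [0.522, 0.1959, 0.0267]
ee_rot: [-1.572, -0.0, 1.759]
wrist_force: [-2.2, -1.1, 6.0]
width: 0.0117
t 5.53 p [0.522  0.1959 0.0268] rpy [-1.5717e+00 -4.0000e-04  1.7590e+00] w 0.0119 F [-2.8 -0.7  5.2]
shift mm [-0.4  0.8  0.1] turn [ 0. 59.  0.]
pointer_tip []
mark []
pointer_tip []
mark [([0.5809, 0.1386, 0.016], 0.58)]
```

View pics/w5.png

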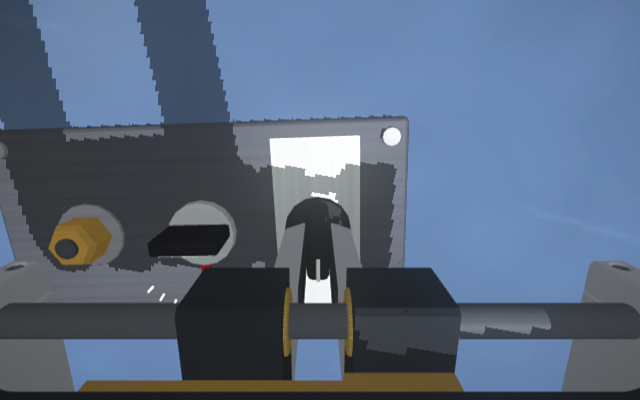

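View pics/t5.png

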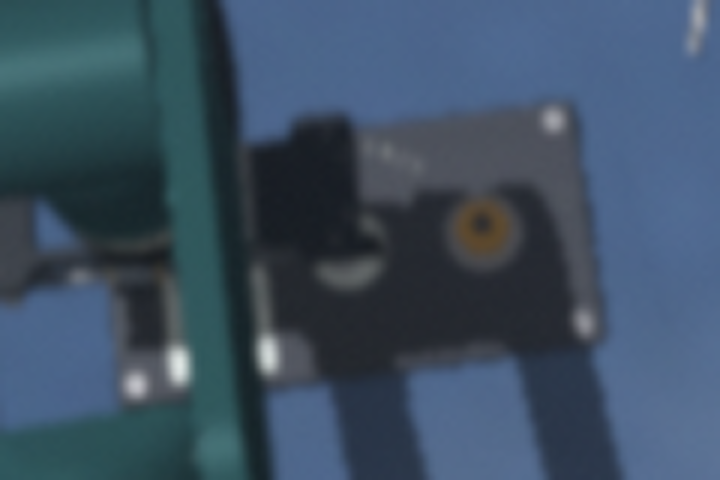

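View pics/s5.png

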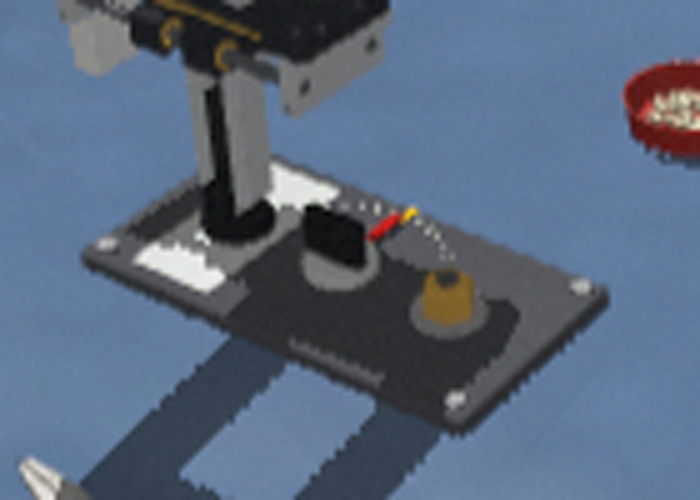

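```bash
python3 -m creep '[[0,0,0,0,0,0,170],[0,0,0,0,0,0,170],[0,-60,0,0,0,0,170],[0,-110,0,0,0,0,170],[-60,-110,30,0,0,0,170]]'
python3 -m creep '[[-30,0,30,0,0,0,170],[-30,0,30,0,0,0,170]]'
python3 -c "
from h import *
s,W=wrist('w6')
to(.522,.1955,.026,1.76)
lm(['pointer_tip','mark'],'wrist')
"
```

```text
time: 6.45
tool_pos: [0.509, 0.1377, 0.1411]
ee_rot: [-1.583, -0.0, 1.766]
wrist_force: [0.5, -0.9, 0.0]
width: 0.0315
time: 6.7
tool_pos: [0.4803, 0.0987, 0.1353]
ee_rot: [-1.571, 0.0, 1.758]
wrist_force: [0.6, 1.1, 0.1]
width: 0.0312
t 6.75 p [0.4811 0.0998 0.1354] rpy [-1.5715e+00 -5.0000e-04  1.7592e+00] w 0.0314 F [ 1.4 -0.5  0.4]
shift mm [ 86.3 109.5 -58.1] turn [ 0. -0.  0.]
pointer_tip [([0.5849, 0.1351, 0.0121], 0.85)]
mark [([0.585, 0.137, 0.016], 0.78)]
```

View pics/w6.png

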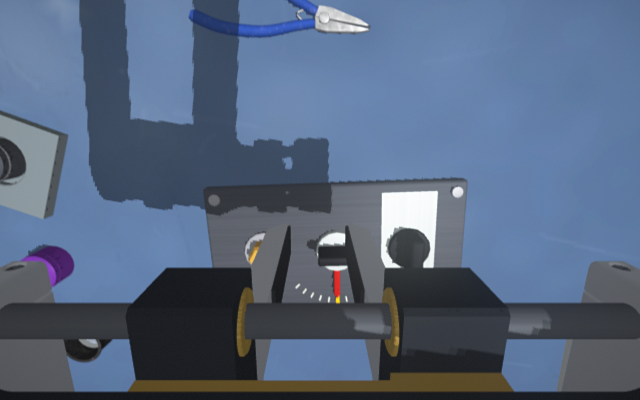

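```bash
python3 -m creep '[[25,-20,-60,0,0,0,170],[25,-20,-100,0,0,0,170],[25,-20,-100,0,0,0,170],[25,-20,-100,0,0,0,170]]'
python3 -c "
from h import *
s,W=wrist('w7')
to(.522,.1955,.026,1.76)
lm(['pointer_tip','mark'],'wrist')
c=s['color'][60:260,220:420]; cv2.imwrite('pics/w7c.png',cv2.resize(c,None,fx=3,fy=3,interpolation=cv2.INTER_CUBIC))
"
```

```text
time: 7.35
tool_pos: [0.5743, 0.1446, 0.1545]
ee_rot: [-1.569, -0.0, 1.763]
wrist_force: [-0.3, 0.3, 0.2]
width: 0.0316
t 7.4 p [0.574  0.1443 0.1551] rpy [-1.5696e+00 -2.0000e-04  1.7625e+00] w 0.0311 F [ 0.2 -0.5  0.6]
shift mm [ 60.1 129.1  41.2] turn [-0.1  0.1  0. ]
pointer_tip [([0.5842, 0.136, 0.0142], 0.56)]
mark [([0.5846, 0.1364, 0.0158], 0.61), ([0.7422, -0.0463, 0.0001], 0.44)]
```

View pics/w7c.png

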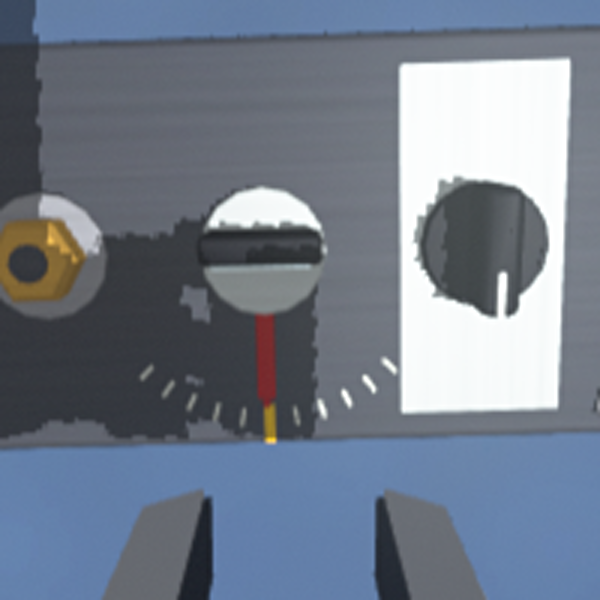

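```bash

cat > seg.py <<'E'
from h import *
def seg(name):
    im=cv2.imread(f'pics/{name}.png').astype(int); b,g,r=im[...,0],im[...,1],im[...,2]
    H=np.s_[60:230,180:420]
    def pts(m):
        v,u=np.nonzero(m[H]); return u+180,v+60
    R=(r>90)&(g<50)&(b<60); Y=(r>140)&(g>100)&(b<90)&(r-b>90)
    out={}
    for n,m,z in(('red',R,.016),('yel',Y,.0125)):
        k,lab,st,ce=cv2.connectedComponentsWithStats(m.astype(np.uint8))
        c=[i for i in range(1,k) if st[i,4]>5 and 60<ce[i][1]<235 and 250<ce[i][0]<400]
        for i in c:
            v,u=np.nonzero(lab==i); P=np.array([ray(name,a,b,z) for a,b in zip(u,v)])
            d=np.linalg.svd(P-P.mean(0))[2][0]; print(n,len(u),'pix',u.mean().round(1),v.mean().round(1),P.mean(0).round(4),'dir',np.arctan(d[1]/d[0]).round(3))
E
python3 -c "
from seg import *
seg('w7')
f=lambda a,b,z:ray('w7',220+a/3,60+b/3,z)
for n,a,b,z in [('turn',263,250,.016),('tip',266.5,401,.016),('markin',269.5,404,.0125),('markout',271,441,.0125),('knob',485,246,.02),('nut',25,264,.036),('washer',48,257,.015)]: print(n,f(a,b,z).round(4))
a,b=f(0,45,.012),f(600,28,.012);print(np.arctan2(*(b-a)[[1,0]])-np.pi/2)
a,b=f(0,447,.012),f(600,430,.012);print(np.arctan2(*(b-a)[[1,0]])-np.pi/2)
"
```

```text
red 163 pix 308.2 179.4 [0.5715 0.134  0.016 ] dir 0.23
yel 26 pix 309.7 201.5 [0.5942 0.1397 0.0125] dir 0.253
turn [0.5372 0.127  0.016 ]
tip [0.5855 0.1372 0.016 ]
markin [0.5872 0.1384 0.0125]
markout [0.5997 0.1413 0.0125]
knob [0.5223 0.195  0.02  ]
nut [0.5527 0.0584 0.036 ]
washer [0.5525 0.0602 0.015 ]
0.2182397067105324
0.2211397966958013
```

```bash
python3 -m creep '[[60,30,41,0,0,0,170],[60,30,41,0,0,0,170],[60,80,41,0,0,0,170],[60,128,41,0,0,0,170],[60,128,41,0,0,0,170]]'
python3 -m creep '[[0,0,0,0,0,0,255],[0,0,0,0,0,0,255],[0,0,0,0,0,0,255],[0,0,0,0,-2,0,255],[0,0,0,0,-2,0,255]]'
python3 -m creep '[[0,0,0,0,0,0,255],[0,0,0,0,0,0,170],[0,0,0,0,0,0,170],[0,-60,0,0,0,0,170],[0,-105,0,0,0,0,170]]'
python3 -m creep '[[-60,-24,-41,0,2,0,170],[-60,-24,-41,0,2,0,170],[-60,-24,-41,0,2,0,170],[-60,-24,-41,0,2,0,170]]'
python3 -c "
from h import *
s,W=wrist('w8')
to(.522,.1955,.026,1.76)
c=s['color'][60:260,220:420]; cv2.imwrite('pics/w8c.png',cv2.resize(c,None,fx=3,fy=3,interpolation=cv2.INTER_CUBIC))
from seg import seg
seg('w8')
"
```

```text
time: 8.12
tool_pos: [0.5204, 0.1939, 0.0246]
ee_rot: [-1.564, 0.001, 1.762]
wrist_force: [-0.2, -0.5, -0.6]
width: 0.0314
time: 8.75
tool_pos: [0.5248, 0.1965, 0.0304]
ee_rot: [-1.576, -0.002, 1.797]
wrist_force: [-0.9, 3.0, 6.7]
width: 0.012
time: 9.38
tool_pos: [0.5229, 0.1945, 0.1336]
ee_rot: [-1.57, 0.001, 1.797]
wrist_force: [0.5, -0.2, -0.8]
width: 0.0312
time: 9.88
tool_pos: [0.575, 0.1462, 0.1548]
ee_rot: [-1.567, -0.001, 1.762]
wrist_force: [0.2, 0.7, -0.5]
width: 0.0313
t 9.93 p [0.575  0.1464 0.155 ] rpy [-1.5677e+00 -6.0000e-04  1.7630e+00] w 0.0311 F [-0.  -0.   0.2]
shift mm [ 58.3 129.1  42.2] turn [-0.2  0.2  0. ]
red 156 pix 307.1 178.4 [0.5714 0.1343 0.016 ] dir 0.233
yel 34 pix 308.1 200.1 [0.5937 0.1393 0.0125] dir 0.212
```

View pics/w8c.png

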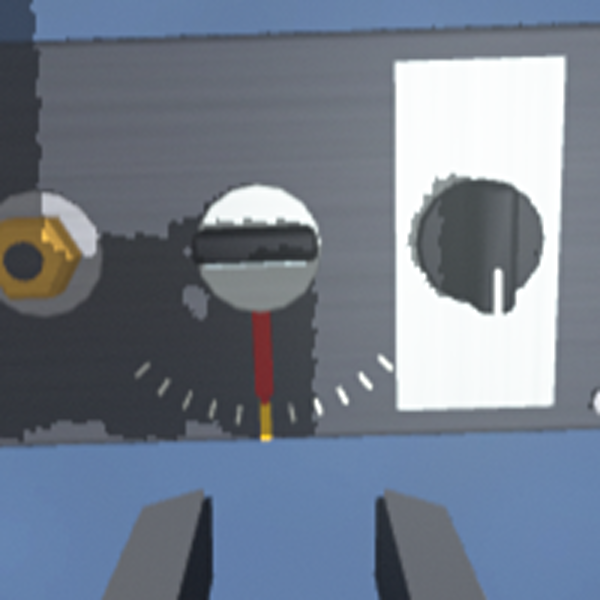

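```bash

python3 -c "
from h import *
to(.53,-.255,.19,1.6)
"
```

```text
t 9.93 p [0.575  0.1464 0.155 ] rpy [-1.5677e+00 -6.0000e-04  1.7630e+00] w 0.0311 F [-0.  -0.   0.2]
shift mm [-385.4  -34.9  120.9] turn [-0.2  9.3  0. ]
```

```bash
python3 -m creep '[[-385,-35,121,0,9,0,130],[-385,-35,121,0,9,0,130],[-385,-35,121,0,9,0,130],[-385,-35,121,0,9,0,130],[-385,-35,121,0,9,0,130]]'
python3 -c "
from h import *
to(.53,-.255,.19,1.6)
"
```

```text
time: 10.55
tool_pos: [0.5402, -0.1641, 0.183]
ee_rot: [-1.57, -0.001, 1.607]
wrist_force: [0.6, -0.3, 0.7]
width: 0.0463
t 10.55 p [ 0.5402 -0.1641  0.183 ] rpy [-1.5701e+00 -8.0000e-04  1.6065e+00] w 0.0463 F [ 0.6 -0.3  0.7]
shift mm [-90.5  -7.1  13.5] turn [-0.   0.4  0. ]
```

```bash
python3 -m creep '[[-85,-7,10,0,0,0,130],[-85,-7,10,0,0,0,130],[-85,-7,10,0,0,0,130],[-85,-7,10,0,0,0,130]]'
python3 -c "
from h import *
s,W=wrist('w9')
to(.53,-.255,.19,1.6)
lm(['socket_a','tray'],'wrist')
"
```

```text
time: 11.05
tool_pos: [0.5343, -0.2468, 0.19]
ee_rot: [-1.57, -0.002, 1.607]
wrist_force: [0.2, 0.2, -0.2]
width: 0.0461
t 11.1 p [ 0.5344 -0.2467  0.1902] rpy [-1.5704e+00 -1.2000e-03  1.6074e+00] w 0.0461 F [ 0.3 -0.5  0.4]
shift mm [-8.2  0.2  4.7] turn [-0.   0.4  0.1]
socket_a [([0.4931, -0.2597, 0.0066], 0.95), ([0.6063, -0.1508, -0.004], 0.88), ([0.4817, -0.3325, 0.0063], 0.76), ([0.5076, -0.1919, 0.0044], 0.67), ([0.3601, -0.292, 0.0019], 0.58)]
tray [([0.4903, -0.2645, 0.0031], 0.84)]
```

View pics/w9.png

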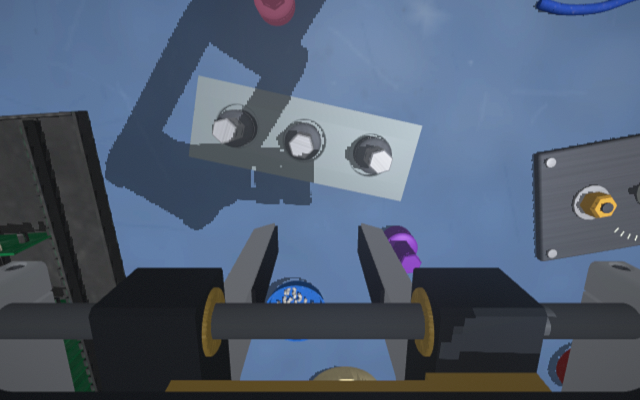

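```bash

python3 -c "
import cv2
c=cv2.imread('pics/w9.png')[65:210,185:430]; cv2.imwrite('pics/w9c.png',cv2.resize(c,None,fx=3.2,fy=3.2,interpolation=cv2.INTER_CUBIC))"
```

```text
(no output)
```

View pics/w9c.png

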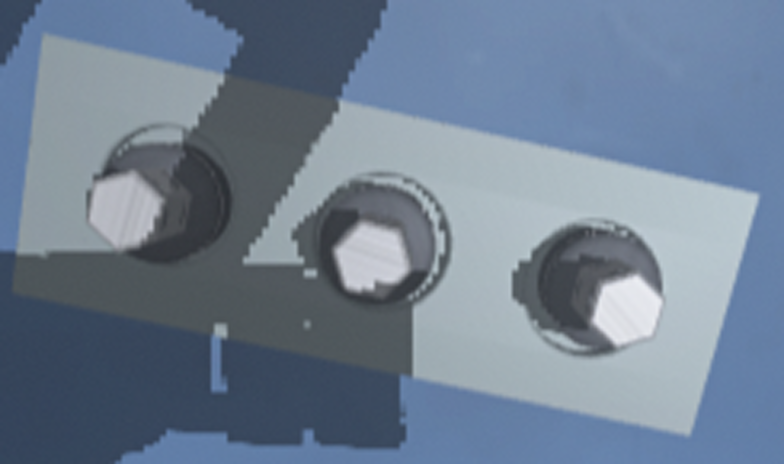

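```bash

cat > hexfit.py <<'E'
from h import *
from scipy.optimize import minimize
def hexfit(name,u,v,z=.072,r=.010,box=14,cut=None):
    im=cv2.cvtColor(cv2.imread(f'pics/{name}.png'),cv2.COLOR_BGR2GRAY)
    # rectify to plane z, 0.25mm/px
    c=ray(name,u,v,z); S=.00025; N=144
    g=(np.arange(N)-N/2)*S; X,Y=np.meshgrid(c[0]+g,c[1]+g)
    uv=np.array([[proj(name,(x,y,z)) for x,y in zip(a,b)] for a,b in zip(X,Y)]).astype(np.float32)
    w=cv2.remap(im,uv[...,0],uv[...,1],cv2.INTER_CUBIC).astype(float)
    if cut is None: cut,_=cv2.threshold(w.clip(0,255).astype(np.uint8),0,255,cv2.THRESH_OTSU)
    t=1/(1+np.exp(-(w-cut)/10))
    def f(p):
        x,y,a,q=p; d=np.max([abs((X-x)*np.cos(a+k*np.pi/3)+(Y-y)*np.sin(a+k*np.pi/3)) for k in range(3)],0)
        m=1/(1+np.exp((d-r)/.0004)); return ((m-t)**2).mean()
    best=min((minimize(f,[c[0],c[1],a,0],method='Nelder-Mead',options=dict(initial_simplex=[[c[0]+i,c[1]+j,a+k,0] for i,j,k in((0,0,0),(.002,0,0),(0,.002,0),(0,0,.2),(.001,.001,.1))])) for a in np.arange(0,1.04,.17)),key=lambda s:s.fun)
    x,y,a,_=best.x; print(name,'centre',round(x,4),round(y,4),'flat normal mod60',round((a+np.pi/6)%(np.pi/3)-np.pi/6,3),'res',round(best.fun,4),'cut',cut); return w
if __name__=='__main__':
    for i,(a,b) in enumerate([(627,310),(371,259),(126,210)]): 
        w=hexfit('w9',185+a/3.2,65+b/3.2,cut=170)
        cv2.imwrite(f'pics/hx{i}.png',np.flipud(w.clip(0,255)))
E
python3 hexfit.py; python3 -c "
import cv2,numpy as np
cv2.imwrite('pics/hx.png',cv2.resize(np.hstack([cv2.imread(f'pics/hx{i}.png') for i in range(3)]),None,fx=1.8,fy=1.8))"
```

```text
w9 centre 0.5085 -0.1885 flat normal mod60 -0.456 res 0.2554 cut 170
w9 centre 0.4954 -0.2634 flat normal mod60 -0.214 res 0.0663 cut 170
w9 centre 0.4846 -0.3325 flat normal mod60 0.27 res 0.0537 cut 170[ WARN:0@13.594] global loadsave.cpp:1063 imwrite_ Unsupported depth image for selected encoder is fallbacked to CV_8U.
```

View pics/hx.png

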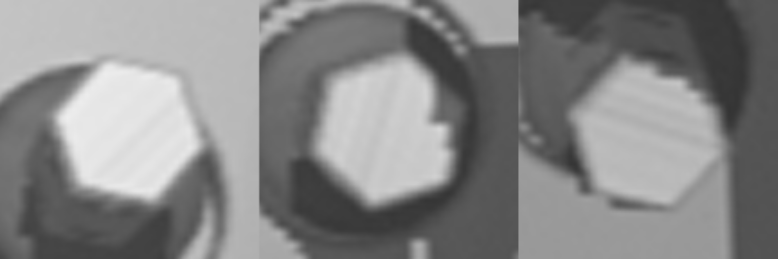

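```bash

python3 -c "
from hexfit import *
for cut in (205,215,222): hexfit('w9',185+627/3.2,65+310/3.2,cut=cut)
hexfit('w9',185+371/3.2,65+259/3.2,cut=150)
hexfit('w9',185+126/3.2,65+210/3.2,cut=150)
f=lambda a,b,z:ray('w9',185+a/3.2,65+b/3.2,z)
cs=[f(42,35,.014),f(758,195,.014),f(690,436,.014),f(12,293,.014)]
print(np.mean(cs,0)); d=cs[1]-cs[0]; print(np.arctan2(-d[0],d[1]))
d=cs[2]-cs[3]; print(np.arctan2(-d[0],d[1]))
for a in((386,240),(597,288),(166,193)):print(f(*a,.0145))
"
```

```text
w9 centre 0.5075 -0.1904 flat normal mod60 0.349 res 0.0531 cut 205
w9 centre 0.5074 -0.1906 flat normal mod60 0.337 res 0.0624 cut 215
w9 centre 0.5073 -0.1908 flat normal mod60 0.333 res 0.0826 cut 222
w9 centre 0.4953 -0.2634 flat normal mod60 -0.211 res 0.0888 cut 150
w9 centre 0.4847 -0.3335 flat normal mod60 0.177 res 0.0837 cut 150
[ 0.49711025 -0.26267752  0.014     ]
-0.17640934867201866
-0.17727227389900332
[ 0.49545366 -0.26106862  0.0145    ]
[ 0.5088471  -0.19008872  0.0145    ]
[ 0.48278832 -0.33339423  0.0145    ]
```

```bash

python3 -c "
from h import *
to(.5078,-.1903,.041,1.39)
"
```

```text
t 11.2 p [ 0.5345 -0.2469  0.1904] rpy [-1.5708e+00 -6.0000e-04  1.6075e+00] w 0.0461 F [-0.1 -0.3 -0.7]
shift mm [ 57.5 149.5  24.6] turn [-0.  12.5  0. ]
```

```bash
python3 -m creep '[[57.5,60,0,0,12.5,0,130],[57.5,60,0,0,12.5,0,130],[57.5,60,0,0,12.5,0,130],[57.5,60,0,0,12.5,0,130]]'
python3 -c "
from h import *
s,W=wrist('w10')
to(.5078,-.1903,.041,1.39)
"
```

```text
time: 11.7
tool_pos: [0.533, -0.1917, 0.1318]
ee_rot: [-1.573, 0.001, 1.388]
wrist_force: [-0.8, -0.5, 0.1]
width: 0.0459
t 11.75 p [ 0.5331 -0.1921  0.1321] rpy [-1.5737e+00  1.0000e-03  1.3871e+00] w 0.046 F [ 0.   0.7 -0.3]
shift mm [-2.8 91.  25.5] turn [ 0.2 -0.2 -0.1]
```

View pics/w10.png

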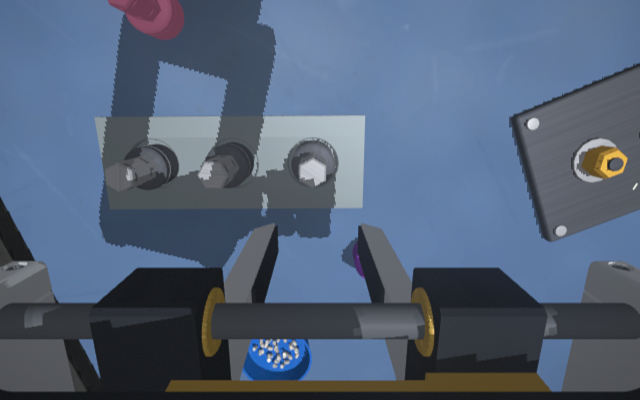

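```bash

python3 -c "
from hexfit import *
for cut in (170,190,205):
  w=hexfit('w10',312,168,cut=cut)
cv2.imwrite('pics/hx10.png',cv2.resize(np.flipud(w.clip(0,255)).astype(np.uint8),None,fx=3,fy=3))
f=lambda a,b:ray('w10',a,b,.0145)
print(f(314,163))
"
```

```text
w10 centre 0.5067 -0.1908 flat normal mod60 0.324 res 0.0783 cut 170
w10 centre 0.5068 -0.1908 flat normal mod60 0.322 res 0.0985 cut 190
w10 centre 0.5068 -0.1908 flat normal mod60 0.318 res 0.1585 cut 205
[ 0.50916948 -0.19080545  0.0145    ]
```

View pics/hx10.png

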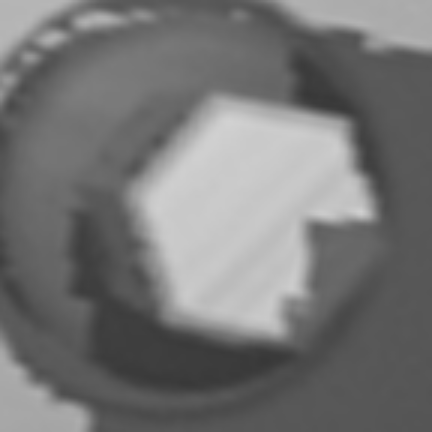

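```bash

python3 -c "
from h import *
c=ray('w10',312,168,.072);print(c, c+[.0033,-.0003,0])
to(.508,-.1905,.041,1.385)
"
```

```text
[ 0.50355999 -0.19057078  0.072     ] [ 0.50685999 -0.19087078  0.072     ]
t 11.75 p [ 0.5331 -0.1921  0.1321] rpy [-1.5737e+00  1.0000e-03  1.3871e+00] w 0.046 F [ 0.   0.7 -0.3]
shift mm [-3.  91.  25.3] turn [ 0.2  0.1 -0.1]
```

```bash
python3 -m creep '[[-3,10,26,0,0,0,130],[-3,45,26,0,0,0,130],[-3,91,26,0,0,0,130],[-3,91,26,0,0,0,130],[-3,91,26,0,0,0,130]]'
python3 -m creep '[[0,0,0,0,0,0,255],[0,0,0,0,0,0,255],[0,0,0,0,0,0,255],[0,0,0,0,0,0,255]]'
python3 -c "
from h import *
s,W=wrist('w11')
to(.5075,-.1906,.041,1.385)
"
```

```text
time: 12.38
tool_pos: [0.5075, -0.1907, 0.0417]
ee_rot: [-1.574, 0.001, 1.386]
wrist_force: [-0.1, 0.1, 0.1]
width: 0.0459
time: 12.88
tool_pos: [0.5066, -0.19, 0.0404]
ee_rot: [-1.572, 0.001, 1.387]
wrist_force: [-0.9, -0.7, 3.2]
width: 0.0198
t 12.93 p [ 0.5066 -0.19    0.0404] rpy [-1.5724e+00  6.0000e-04  1.3867e+00] w 0.0198 F [-0.4 -0.7  3.1]
shift mm [-0.5 -0.6 -1. ] turn [ 0.1  0.1 -0. ]
```

View pics/w11.png

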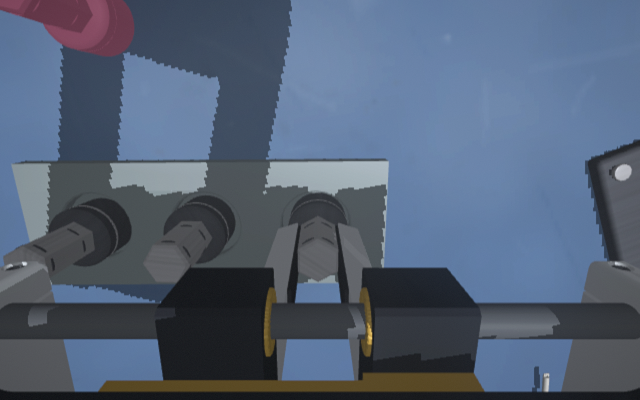

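```bash

python3 -c "
import cv2
c=cv2.imread('pics/w11.png')[180:310,260:380]; c=cv2.convertScaleAbs(c,alpha=1.4,beta=20);cv2.imwrite('pics/w11c.png',cv2.resize(c,None,fx=5,fy=4.6,interpolation=cv2.INTER_CUBIC))
from h import *
for dz in (-2,0,2): 
  p,R,o=pose()
  for s in (-1,1): print(dz,s,proj('w11',p+R.apply(np.array([0,-.0316,(dz+s*11.5)/1000]))))
"
```

```text
-2 -1 (np.float64(318.0121548402402), np.float64(285.43950699890604))
-2 1 (np.float64(318.0053697920536), np.float64(241.97294636812623))
0 -1 (np.float64(318.0115838202494), np.float64(281.78142316962135))
0 1 (np.float64(318.00475636208296), np.float64(238.04317457031325))
2 -1 (np.float64(318.0110092898142), np.float64(278.10085063561996))
2 1 (np.float64(318.0041390227528), np.float64(234.08835852678067))
```

View pics/w11c.png

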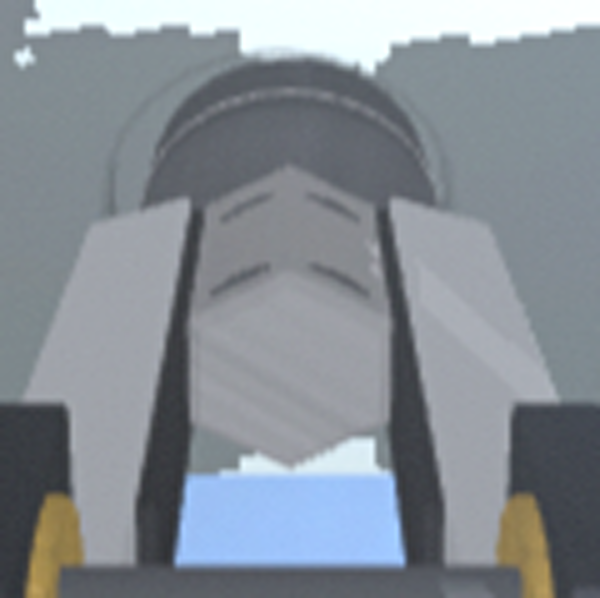

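```bash
python3 -m creep '[[0,-20,0,0,0,0,255],[0,-80,0,0,0,0,255],[0,-100,0,0,0,0,255],[0,-100,0,0,0,0,255]]'
python3 -c "
from h import *
to(.60,.0445,.13,1.267)
"
```

```text
time: 13.42
tool_pos: [0.5069, -0.19, 0.141]
ee_rot: [-1.574, 0.001, 1.387]
wrist_force: [0.7, -0.1, -2.0]
width: 0.0199
t 13.43 p [ 0.5069 -0.19    0.141 ] rpy [-1.5742e+00  7.0000e-04  1.3867e+00] w 0.0199 F [ 0.7 -0.1 -2. ]
shift mm [247.5  11.  -48.5] turn [ 0.2  6.9 -0. ]
```

```bash
python3 -m creep '[[60,11,-10,0.2,6.9,0,255],[122,11,-24,0.2,6.9,0,255],[184,11,-36,0.2,6.9,0,255],[247,11,-48,0.2,6.9,0,255],[247,11,-48,0.2,6.9,0,255]]'
python3 -m creep '[[0,0,0,0,0,0,255],[0,0,0,0,0,0,255]]'
python3 -c "
from h import *
s,W=wrist('w12')
to(.60,.0445,.13,1.267)
lm(['nut_seat'],'wrist')
cv2.imwrite('pics/w12c.png',cv2.resize(s['color'][60:310,200:440],None,fx=2.4,fy=2.4,interpolation=cv2.INTER_CUBIC))
"
```

```text
time: 14.05
tool_pos: [0.5976, 0.0487, 0.125]
ee_rot: [-1.562, 0.0, 1.272]
wrist_force: [0.1, -0.8, -0.9]
width: 0.0197
time: 14.3
tool_pos: [0.5976, 0.0429, 0.1274]
ee_rot: [-1.565, 0.001, 1.264]
wrist_force: [0.1, -0.3, -1.2]
width: 0.02
t 14.35 p [0.5978 0.0428 0.1278] rpy [-1.5662e+00  8.0000e-04  1.2640e+00] w 0.0201 F [ 0.6 -0.1 -1. ]
shift mm [ 2.3 -2.2 -1.5] turn [-0.3 -0.2 -0. ]
nut_seat [([0.5504, 0.0563, 0.0158], 0.72)]
```

View pics/w12c.png

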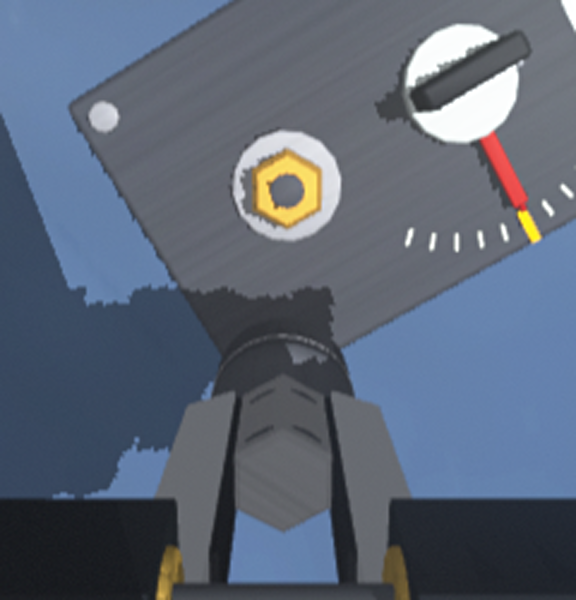

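```bash

python3 -c "
from h import *
f=lambda a,b,z:ray('w12',200+a/2.4,60+b/2.4,z)
print('nut hex',f(288,188,.033),'stud',f(287,190,.036),'washer',f(287,185,.015))
a,b=f(286,148,.0295),f(288,228,.0295);print(np.arctan2(*(b-a)[[1,0]])+np.pi/2)
a,b=f(255,170,.0295),f(255,208,.0295);print(np.arctan2(*(b-a)[[1,0]])+np.pi/2)
a,b=f(321,166,.0295),f(319,206,.0295);print(np.arctan2(*(b-a)[[1,0]])+np.pi/2)
s=robot.snapshot('wrist')
to(.5528,.0585,.10,1.267)
"
```

```text
nut hex [0.55226628 0.05929569 0.033     ] stud [0.5525687  0.05882862 0.036     ] washer [0.5525165  0.05895171 0.015     ]
1.290683479221589
1.2555597784981545
1.2249875460486455
t 14.45 p [0.5982 0.043  0.1284] rpy [-1.5672e+00  3.0000e-04  1.2640e+00] w 0.0196 F [ 0.  -0.7 -2.4]
shift mm [ 1.1 28.6 47.8] turn [-0.2 -0.2 -0. ]
```

```bash

python3 -c "
from h import *
to(.5525,.059,.085,1.267)
"
```

```text
t 14.45 p [0.5982 0.043  0.1284] rpy [-1.5672e+00  3.0000e-04  1.2640e+00] w 0.0196 F [ 0.  -0.7 -2.4]
shift mm [ 1.5 43.6 48.2] turn [-0.2 -0.2 -0. ]
```

```bash
python3 -m creep '[[1.5,10,48,-0.2,-0.2,0,255],[1.5,35,48,-0.2,-0.2,0,255],[1.5,43,48,-0.2,-0.2,0,255],[1.5,43,48,-0.2,-0.2,0,255],[1.5,43,48,-0.2,-0.2,0,255]]'
python3 -m creep '[[0,0,0,0,0,0,255],[0,0,0,0,0,0,255]]'
python3 -c "
from h import *
to(.5525,.059,.085,1.267)
"
```

```text
time: 15.08
tool_pos: [0.5541, 0.0599, 0.0868]
ee_rot: [-1.573, -0.0, 1.269]
wrist_force: [-0.1, 0.2, -0.5]
width: 0.0199
time: 15.32
tool_pos: [0.5535, 0.0602, 0.0862]
ee_rot: [-1.572, -0.0, 1.27]
wrist_force: [0.1, 0.5, -2.3]
width: 0.0198
t 15.32 p [0.5535 0.0602 0.0862] rpy [-1.5718e+00 -2.0000e-04  1.2696e+00] w 0.0198 F [ 0.1  0.5 -2.3]
shift mm [-1.5  1.2  0.6] turn [0.1 0.1 0. ]
```

```bash
python3 -m creep '[[-1.3,6,0.6,0,0,0,255],[-1.3,12,0.6,0,0,0,255],[-1.3,18,0.6,0,0,0,255],[-1.3,18,0.6,0,0,0,255]]'
python3 -c "
from h import *
to(.5525,.059,.085,1.267)
"
python3 -m creep '[[0,5,0,0,0,0,255],[0,5,0,0,0,0,255]]'
python3 -c "
from h import *
to(.5525,.059,.085,1.267)
"
```

```text
time: 15.82
tool_pos: [0.5518, 0.0592, 0.0674]
ee_rot: [-1.57, 0.0, 1.27]
wrist_force: [0.2, 0.0, -1.9]
width: 0.0202
t 15.82 p [0.5518 0.0592 0.0674] rpy [-1.5704e+00  2.0000e-04  1.2697e+00] w 0.0202 F [ 0.2  0.  -1.9]
shift mm [ -0.  -17.6  -0.7] turn [-0.   0.2 -0. ]
time: 16.08
tool_pos: [0.5529, 0.0591, 0.0667]
ee_rot: [-1.574, -0.0, 1.27]
wrist_force: [-4.9, -0.9, 13.8]
width: 0.0196
t 16.07 p [0.5529 0.0591 0.0667] rpy [-1.5739e+00 -3.0000e-04  1.2698e+00] w 0.0196 F [-4.9 -0.9 13.8]
shift mm [ -0.2 -18.3   0.3] turn [0.2 0.2 0. ]
```

```bash
python3 -m creep '[[0,2,1.2,0,0,0,255],[0,2,-1.2,0,0,0,255],[1.2,2,0,0,0,0,255],[-1.2,2,0,0,0,0,255],[0,2,0,0,0,0,255]]'
python3 -c "
from h import *
s,W=wrist('w13')
to(.5525,.059,.085,1.267)
cv2.imwrite('pics/w13c.png',cv2.resize(s['color'][110:310,220:420],None,fx=3,fy=3,interpolation=cv2.INTER_CUBIC))
"
```

```text
time: 16.7
tool_pos: [0.5546, 0.0585, 0.0663]
ee_rot: [-1.579, -0.001, 1.27]
wrist_force: [-3.6, -2.7, 18.0]
width: 0.0195
t 16.75 p [0.5546 0.0586 0.0663] rpy [-1.5785e+00 -5.0000e-04  1.2697e+00] w 0.0197 F [-3.2 -1.  17.6]
shift mm [ -0.2 -18.7   2. ] turn [0.4 0.2 0. ]
```

View pics/w13c.png

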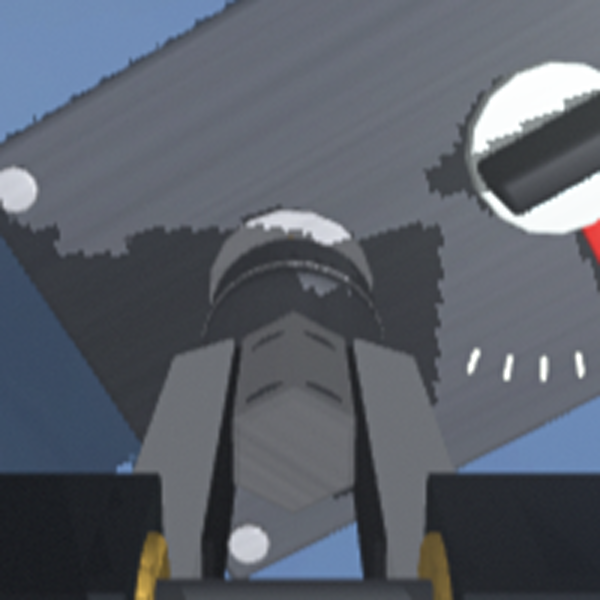

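```bash
python3 -m creep '[[0,-40,0,0,0,0,255],[0,-75,0,0,0,0,255],[0,-75,0,0,0,0,255]]'
python3 -c "
from h import *
to(.5075,-.1905,.13,1.387)
"
```

```text
time: 17.12
tool_pos: [0.5543, 0.0592, 0.1389]
ee_rot: [-1.578, -0.002, 1.27]
wrist_force: [0.2, -0.4, -1.6]
width: 0.0199
t 17.12 p [0.5543 0.0592 0.1389] rpy [-1.578  -0.0022  1.2697] w 0.0199 F [ 0.2 -0.4 -1.6]
shift mm [-252.4    8.6  -29.3] turn [ 0.4 -6.7  0.1]
```

```bash
python3 -m creep '[[-62,9,-7,0,-6.7,0,255],[-124,9,-14,0,-6.7,0,255],[-186,9,-22,0,-6.7,0,255],[-252,9,-29,0,-6.7,0,255],[-252,9,-29,0,-6.7,0,255]]'
python3 -m creep '[[0,0,0,0,0,0,255],[0,0,0,0,0,0,255]]'
python3 -c "
from h import *
to(.5078,-.1905,.042,1.387)
"
```

```text
time: 17.75
tool_pos: [0.5028, -0.1935, 0.1238]
ee_rot: [-1.567, 0.0, 1.38]
wrist_force: [0.3, 1.2, -1.9]
width: 0.0198
time: 18.0
tool_pos: [0.505, -0.1884, 0.1257]
ee_rot: [-1.569, -0.001, 1.389]
wrist_force: [-0.3, -0.1, -2.7]
width: 0.0198
t 18.0 p [ 0.505  -0.1884  0.1257] rpy [-1.5694e+00 -9.0000e-04  1.3886e+00] w 0.0198 F [-0.3 -0.1 -2.7]
shift mm [-1.6 83.7 -3.3] turn [-0.1  0.1  0.1]
```

```bash
python3 -m creep '[[-1.6,40,-3,0,0,0,255],[-1.6,70,-3,0,0,0,255],[-1.6,84,-3,0,0,0,255],[-1.6,84,-3,0,0,0,255]]'
python3 -c "
from h import *
to(.5078,-.1905,.042,1.387)
"
```

```text
time: 18.5
tool_pos: [0.5078, -0.1911, 0.0425]
ee_rot: [-1.57, -0.0, 1.388]
wrist_force: [-0.6, -0.9, -1.8]
width: 0.0198
t 18.5 p [ 0.5078 -0.1911  0.0425] rpy [-1.5702e+00 -1.0000e-04  1.3883e+00] w 0.0198 F [-0.6 -0.9 -1.8]
shift mm [0.6 0.5 0.1] turn [-0.   0.1  0. ]
```

```bash
python3 -m creep '[[0,1.5,0,0,0,0,255],[0,1.5,0,0,0,0,130],[0,1.5,0,0,0,0,130],[0,1.5,0,0,0,0,130],[0,-50,0,0,0,0,130]]'
python3 -m creep '[[0,-40,0,0,0,0,130],[0,-40,0,0,0,0,130]]'
python3 -c "
from h import *
s,W=wrist('w14')
to(.5078,-.1905,.042,1.387)
to(.53,-.285,.13,.836)
"
```

```text
time: 19.12
tool_pos: [0.5043, -0.1907, 0.0885]
ee_rot: [-1.56, -0.003, 1.386]
wrist_force: [1.1, -1.1, -0.5]
width: 0.0459
time: 19.38
tool_pos: [0.5101, -0.1935, 0.1374]
ee_rot: [-1.58, 0.003, 1.386]
wrist_force: [0.5, -0.5, 1.0]
width: 0.0461
t 19.43 p [ 0.5086 -0.1927  0.1345] rpy [-1.5748e+00  1.3000e-03  1.3865e+00] w 0.0459 F [-0.8  0.4 -0.5]
shift mm [ 2.2 92.5  1.6] turn [ 0.2 -0.  -0.1]
t 19.43 p [ 0.5086 -0.1927  0.1345] rpy [-1.5748e+00  1.3000e-03  1.3865e+00] w 0.0459 F [-0.8  0.4 -0.5]
shift mm [-86.8   4.7 -37.9] turn [ 0.2 31.5 -0. ]
```

View pics/w14.png

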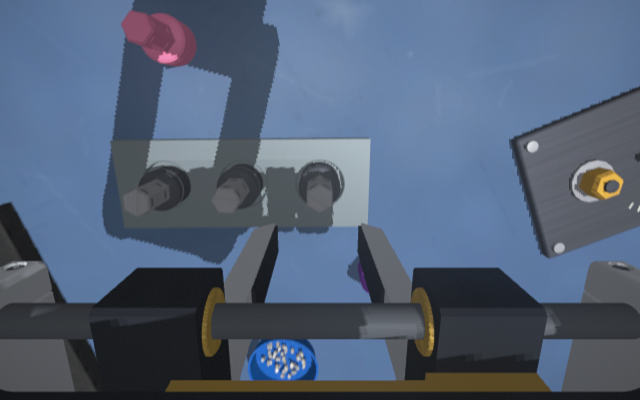

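```bash
python3 -m creep '[[-84,5,-21,0,10,0,130],[-84,5,-21,0,20,0,130],[-84,5,-21,0,31.5,0,130],[-84,5,-21,0,31.5,0,130],[-84,5,-21,0,31.5,0,130]]'
python3 -m creep '[[0,0,0,0,0,0,130]]'
python3 -c "
from h import *
s,W=wrist('w15')
to(.4954,-.2634,.041,.836)
u,v=proj('w15',(.4954,-.2634,.072));print(u,v)
u,v=int(u),int(v)
cv2.imwrite('pics/w15c.png',cv2.resize(s['color'][100:300,220:420],None,fx=3,fy=3,interpolation=cv2.INTER_CUBIC))
"
```

```text
time: 20.05
tool_pos: [0.5123, -0.278, 0.1264]
ee_rot: [-1.569, 0.0, 0.84]
wrist_force: [-0.3, -0.4, 0.4]
width: 0.0459
time: 20.18
tool_pos: [0.5128, -0.2781, 0.1273]
ee_rot: [-1.57, 0.0, 0.839]
wrist_force: [0.9, 0.3, -0.2]
width: 0.0459
t 20.23 p [ 0.5129 -0.2782  0.1275] rpy [-1.5706e+00  1.0000e-04  8.3850e-01] w 0.0461 F [ 0.6 -0.7  0.2]
shift mm [-0.7 86.5 22.8] turn [-0.   0.1 -0. ]
315.6127083394704 178.25057882351717
```

View pics/w15c.png

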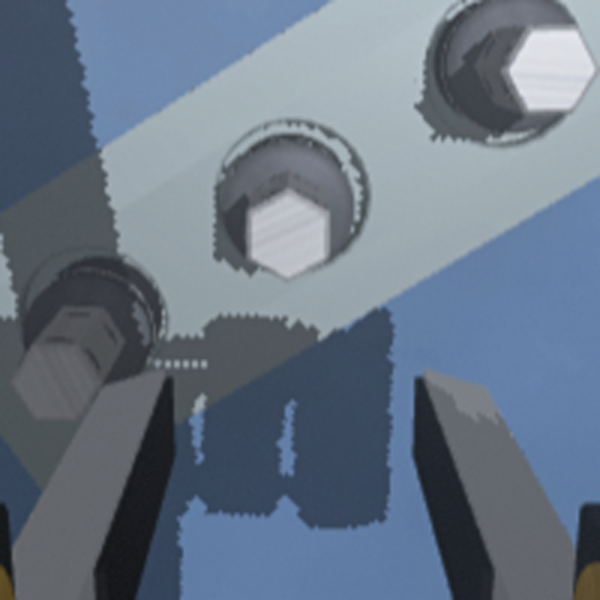

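```bash
python3 -m creep '[[0,10,23,0,0,0,130],[0,50,23,0,0,0,130],[0,86,23,0,0,0,130],[0,86,23,0,0,0,130],[0,86,23,0,0,0,130]]'
python3 -m creep '[[0,0,0,0,0,0,255],[0,0,0,0,0,0,255],[0,0,0,0,0,0,255],[0,0,0,0,0,0,255]]'
python3 -c "
from h import *
s,W=wrist('w16')
p,R,o=pose()
for dz in (-2,0,2): 
  for k in (-1,1): print(dz,k,proj('w16',p+R.apply(np.array([0,-(.072-p[2]),(dz+k*11.5)/1000]))))
to(.4954,-.2634,.041,.836)
cv2.imwrite('pics/w16c.png',cv2.resize(s['color'][180:310,260:380],None,fx=5,fy=4.6,interpolation=cv2.INTER_CUBIC))
"
```

```text
time: 20.85
tool_pos: [0.4967, -0.2636, 0.0432]
ee_rot: [-1.573, -0.0, 0.837]
wrist_force: [0.5, -0.7, 0.2]
width: 0.0458
time: 21.35
tool_pos: [0.4961, -0.2636, 0.0425]
ee_rot: [-1.572, 0.0, 0.837]
wrist_force: [-1.5, -1.1, 2.7]
width: 0.0197
-2 -1 (np.float64(316.2762268088993), np.float64(283.47802524788307))
-2 1 (np.float64(316.2042083588212), np.float64(240.48949872953472))
0 -1 (np.float64(316.2701633827494), np.float64(279.8587060934848))
0 1 (np.float64(316.19770037682133), np.float64(236.60481978294098))
2 -1 (np.float64(316.26406313634317), np.float64(276.21740856322276))
2 1 (np.float64(316.1911514451539), np.float64(232.69569757404815))
t 21.4 p [ 0.4961 -0.2635  0.0424] rpy [-1.5721e+00  2.0000e-04  8.3690e-01] w 0.0197 F [ 0.2 -0.2  2.6]
shift mm [-0.4  1.4  0.6] turn [ 0.1  0.  -0. ]
```

View pics/w16c.png

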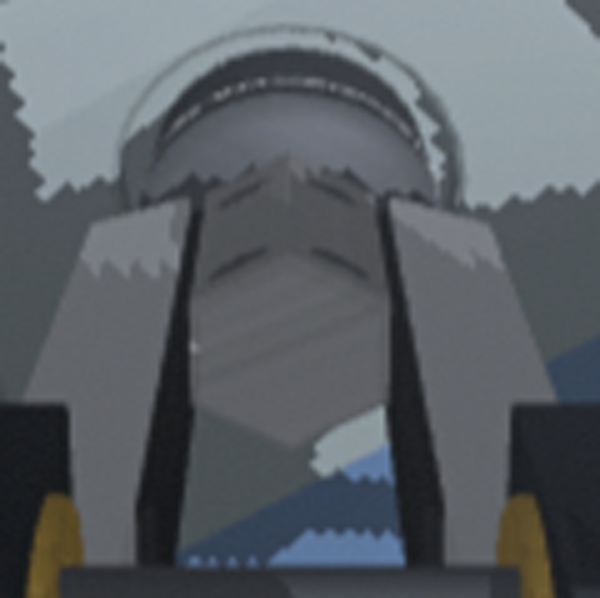

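```bash
python3 -m creep '[[0,-20,0,0,0,0,255],[0,-80,0,0,0,0,255],[0,-90,0,0,0,0,255],[0,-90,0,0,0,0,255]]'
python3 -c "
from h import *
to(.5536,.0587,.125,1.267)
"
```

```text
time: 21.9
tool_pos: [0.496, -0.2632, 0.1318]
ee_rot: [-1.572, -0.0, 0.837]
wrist_force: [0.0, 0.7, -1.1]
width: 0.0198
t 21.9 p [ 0.496  -0.2632  0.1318] rpy [-1.5717e+00 -1.0000e-04  8.3690e-01] w 0.0198 F [ 0.   0.7 -1.1]
shift mm [277.6   6.7 172.8] turn [  0.1 -24.6  -0. ]
```

```bash
python3 -m creep '[[50,3,31,0,-5,0,255],[100,3,62,0,-10,0,255],[150,3,93,0,-15,0,255],[200,5,124,0,-20,0,255],[250,6,155,0,-24.6,0,255]]'
python3 -c "
from h import *
to(.5536,.0587,.115,1.267)
"
```

```text
time: 22.52
tool_pos: [0.5465, 0.0282, 0.1223]
ee_rot: [-1.566, 0.001, 1.269]
wrist_force: [1.7, -1.0, -1.0]
width: 0.0198
t 22.52 p [0.5465 0.0282 0.1223] rpy [-1.5656e+00  1.5000e-03  1.2687e+00] w 0.0198 F [ 1.7 -1.  -1. ]
shift mm [31.2  7.2  2.2] turn [-0.3  0.1 -0.1]
```

```bash
python3 -m creep '[[31,7,2.2,0,0,0,255],[31,7,2.2,0,0,0,255],[31,30,2.2,0,0,0,255],[31,30,2.2,0,0,0,255],[31,30,2.2,0,0,0,255]]'
python3 -m creep '[[0,0,0,0,0,0,255],[0,0,0,0,0,0,255]]'
python3 -c "
from h import *
to(.5536,.0587,.090,1.267)
"
```

```text
time: 23.15
tool_pos: [0.555, 0.0555, 0.0953]
ee_rot: [-1.57, 0.001, 1.265]
wrist_force: [0.6, -0.1, -0.8]
width: 0.0202
time: 23.4
tool_pos: [0.5558, 0.0562, 0.0965]
ee_rot: [-1.572, -0.0, 1.266]
wrist_force: [-0.2, -0.7, -0.9]
width: 0.0198
t 23.4 p [0.5558 0.0562 0.0965] rpy [-1.5722e+00 -3.0000e-04  1.2658e+00] w 0.0198 F [-0.2 -0.7 -0.9]
shift mm [1.7 6.5 2.9] turn [ 0.1 -0.1  0. ]
```

```bash
python3 -m creep '[[1.7,8,2.9,0,0,0,255],[1.7,16,2.9,0,0,0,255],[1.7,23,2.9,0,0,0,255],[1.7,23,2.9,0,0,0,255]]'
python3 -c "
from h import *
to(.5536,.0587,.065,1.267)
"
```

```text
time: 23.9
tool_pos: [0.5523, 0.059, 0.0714]
ee_rot: [-1.569, 0.001, 1.266]
wrist_force: [-0.7, 0.7, -2.0]
width: 0.0199
t 23.9 p [0.5523 0.059  0.0714] rpy [-1.5686e+00  9.0000e-04  1.2663e+00] w 0.0199 F [-0.7  0.7 -2. ]
shift mm [ 0.1  6.4 -1.3] turn [-0.1 -0.  -0.1]
```

```bash
python3 -m creep '[[0,4,-1,0,0,0,255],[0,8,-1,0,0,0,255],[0,10,-1,0,0,0,255],[0,10,-1,0,0,0,255]]'
python3 -c "
from h import *
to(.5536,.0587,.065,1.267)
"
```

```text
time: 24.4
tool_pos: [0.554, 0.0587, 0.0624]
ee_rot: [-1.57, 0.0, 1.266]
wrist_force: [0.9, 0.5, -1.2]
width: 0.0196
t 24.4 p [0.554  0.0587 0.0624] rpy [-1.5705e+00  1.0000e-04  1.2662e+00] w 0.0196 F [ 0.9  0.5 -1.2]
shift mm [-0.1 -2.6  0.4] turn [-0. -0. -0.]
```

```bash
python3 -m creep '[[0,4,0,0,0,0,255],[0,8,0,0,0,0,255],[0,10,0,0,0,0,255],[0,11,0,0,0,0,255],[0,11,0,0,0,0,255]]'
python3 -c "
from h import *
to(.5536,.0587,.0514,1.267)
"
```

```text
time: 25.02
tool_pos: [0.5541, 0.0587, 0.0517]
ee_rot: [-1.571, 0.0, 1.266]
wrist_force: [0.2, -1.2, -1.5]
width: 0.02
t 25.02 p [0.5541 0.0587 0.0517] rpy [-1.5708e+00  1.0000e-04  1.2662e+00] w 0.02 F [ 0.2 -1.2 -1.5]
shift mm [-0.1  0.3  0.5] turn [-0. -0. -0.]
```

Not yet touching; press gently onto the washer.

```bash
python3 -m creep '[[0,1,0,0,0,0,255],[0,2,0,0,0,0,255],[0,2,0,0,0,0,255]]'
python3 -m creep '[[0,0,0,0,0,0,255],[0,0,0,0,0,0,255]]'
python3 -c "
from h import *
s,W=wrist('w17')
to(.5536,.0587,.0514,1.267)
cv2.imwrite('pics/w17c.png',cv2.resize(s['color'][110:310,220:460],None,fx=3,fy=3,interpolation=cv2.INTER_CUBIC))
s=robot.snapshot('scene')
cv2.imwrite('pics/s17.png',cv2.resize(s['color'][100:250,200:400],None,fx=4,fy=4,interpolation=cv2.INTER_CUBIC))
lm(['pointer_tip','mark'],'wrist')
"
```

```text
time: 25.4
tool_pos: [0.5542, 0.0587, 0.0515]
ee_rot: [-1.571, 0.0, 1.266]
wrist_force: [-3.7, 0.4, 6.6]
width: 0.02
time: 25.65
tool_pos: [0.5542, 0.0587, 0.0515]
ee_rot: [-1.572, 0.0, 1.266]
wrist_force: [-3.8, 0.2, 6.7]
width: 0.0194
t 25.7 p [0.5541 0.0587 0.0514] rpy [-1.5715 -0.      1.2662] w 0.0201 F [-3.5 -1.   6.9]
shift mm [-0.1  0.   0.5] turn [ 0. -0.  0.]
pointer_tip [([0.5861, 0.1357, 0.0121], 0.65), ([0.5367, 0.1264, 0.0002], 0.46), ([0.521, 0.1977, 0.0391], 0.19)]
mark [([0.5879, 0.1377, 0.015], 0.87)]
```

View pics/w17c.png

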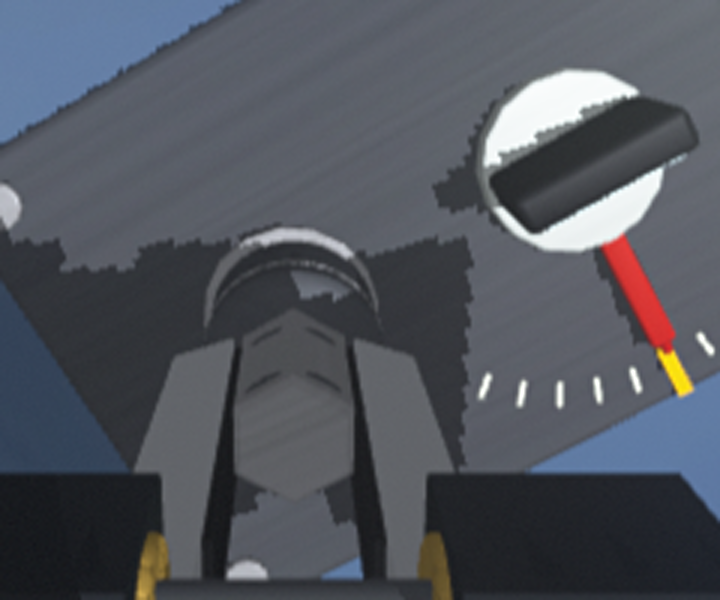

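View pics/s17.png

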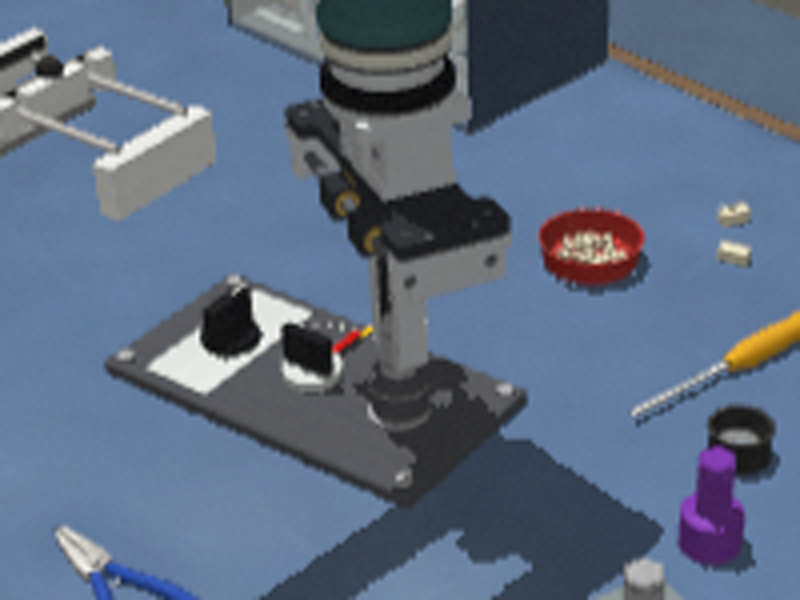

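```bash
python3 -c "
from h import *
to(.5536,.0587,.0514,1.267)
print(robot.close_job())"
```

```text
t 25.85 p [0.5541 0.0587 0.0515] rpy [-1.5715  0.      1.2663] w 0.0199 F [-4.4 -1.4  5.3]
shift mm [-0.1  0.1  0.5] turn [ 0. -0. -0.]
the job is handed in; nothing more can be done
None
```

I handed in the job at 25.9 s with the pointer on the mark and the right socket gripped and seated on the nut. No verdict came back.

- **Knob:** I turned it about 59° counter-clockwise and let go. The wrist picture put the pointer about 1° short, so I re-gripped, added 2° and let go again. The last measurement put the pointer within about 0.5° of the mark, and the final pictures still show it there.
- **First socket (nearest the mount):** it stopped with the rim about 17 mm above the washer, even pressed at 18 N with small sideways shifts, so I judged it too small. I stood it back upright in its tray recess, and a picture confirmed it was standing.
- **Second socket (middle of the tray):** it slid on without resistance and stopped with its rim at washer height, within about 0.1 mm as computed from the height at which I gripped it. It was held at 20 mm grip width with about 6 N of downward push.
- **Third socket:** not tried, because the second one fit.
- **Bystanders:** I did not go near the screwdriver, loupe or blue dish. I took no separate measurement at the end to confirm they had not moved.

No check failed. The camera readings of the nut's position differed by up to about 2 mm, and I used the value that agreed with the knob's measured axis.

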